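Rock three base plates on the surface plate and reject the warped one

TASK

One of the three steel base plates on the stone surface plate is warped: its free end, away from the block, stands clear of the stone. Find it by pressing gently on the free ends with closed fingers, easing down no faster than a centimetre a second so as not to knock steel on stone; when one rocks, hold it tipped down on its free end for a moment, then let go and lift it by its block and lay it gently flat, block up, fully down inside the white tray. Leave the two flat plates where they lie and do not disturb the bottle and the screwdriver.

Things in the scene. Friction and masses are not known exactly. Their poses are not given: they have to be found in the camera images.
- surface_plate: Dark stone surface plate, fixed, 240 mm along its x, 380 mm along its y, 40 mm high, level. Origin at the centre of its underside, on the table; z up; x points away from the robot (give or take 0.25 rad).
- place_1 (a point): Middle of the left (+y) scribed rectangle on the stone's top face; axes as the stone. A base plate lies here, centred within 3 mm, turned under 0.03 rad. All three look alike: steel, 130 mm along x, 80 along y, 5 thick; upright block 40 mm along x, 16 along y, top 35 mm above the stone, its centre 35 mm from the plate's middle toward -x (robot side).
- place_2 (a point): Middle of the middle scribed rectangle, 115 mm from the others along the stone's y; a base plate lies on it likewise (0.36 to 0.54 kg each). The free end of each plate is its +x end. A flat plate does not give when pressed there. The warped one may lie at any of the three places. These points do not follow the plates.
- place_3 (a point): Middle of the right (-y) rectangle, a base plate likewise. The warped plate rests on its block side; its last 50 mm bend up, the end 4 mm clear of the stone. Pressed at mid-width 13 mm in from the end (52 mm from the plate's middle) it resists with 2 to 4 N, gives about 3 mm as the block side rises, then stops hard; released, it falls back.
- tray: White open reject tray, fixed on the table, outside 200 mm along its x, 140 mm along its y, 30 mm high, walls and floor 5 mm thick (inside 190 x 130 mm). Origin at the centre of its underside; z up; a plate fits with its length along the tray's x, either way round.
- tray_in (a point): Centre of the tray's inner floor, 5 mm above the table, with the tray's axes.
- bottle: Clear plastic bottle, 60 mm across, 190 mm high, standing; bystander. Origin at the centre of its underside.
- driver: Screwdriver with a yellow handle lying on the table beyond the stone; bystander. Origin under its middle.
Mind the look-alikes: they are no part of the job. Of the things like the tray, leave any that is blue; of the rest the larger one is meant.

How it is judged:
By the outcome, as a careful person would: the job done as asked, in the order asked, and still so for the second after the job is handed in, with the robot touching nothing.
It also fails if it takes over 67 s, if anything falls off the work surface, if the arm or the gripper's body presses on something with over 40 N, if the wrist force passes 120 N, or if a joint passes its speed limit or range.

ROBOT

A 7-joint arm with a two-finger parallel gripper is mounted at the origin on the work surface. World frame = base frame: x ahead of the robot, y to its left, z up, the work surface at z = 0. Lengths are in m, angles in rad, forces in N, time in s.
With the tool pointing down it reaches from about 0.4 to 0.85 m from the base axis. Payload 6.9 kg.
Tool frame: the origin (TCP) lies at the very end of the fingers, on their centre line; the grasp point (between the pads) lies r.tcp_to_grasp behind it (r.tcp_to_grasp is the distance from the TCP to the grasp point, in m); z points along the fingers, y is the line along which they close (so a half turn about z gives the same grasp; the last joint's range is limited). The gripper opens to 85 mm and grips with 20 to 120 N. Pads are 22 mm wide; open, the fingers measure 114 mm over their backs; the gripper's body (76 mm by 85 mm) begins 54 mm behind the grasp point. The pads swing forward as they close: fully open they stand 13 mm farther back than shut.
Start: joints at [0.105, 0.507, -0.238, 1.5, 0.126, 1.149, -0.155], TCP at [0.625, -0, 0.231] pointing down, gripper open.
Joint ranges: [-3.08, 3.08], [-0.24, 2.05], [-1.43, 1.35], [0, 2.5], [-1.52, 4.66], [0.17, 1.96], [-2.89, 2.89]. Speed limits (rad/s): [2.39, 2.39, 3.14, 3.14, 3.14, 3.14, 3.14].

INTERFACE

Orientations are given as a unit quaternion [w, x, y, z].
In Python, from station import r gives the robot as it stands.
- The arm moves only by the tool arm_command, never from a script. Its argument "deltas" is a list of rows, each a list of 3 entries, a list of its own where there are three numbers: the turn, a rotation vector about the tool's x, y, z in degrees, then the shift along the tool's x, y, z in mm, then the gripper command: -1 is fully open, 1 is shut, values between are in proportion. In form: [[[wx, wy, wz], [dx, dy, dz], hand], ...]. A call has 1 to 20 rows; each row is the pose to reach, as a shift and turn from the pose commanded when the call began, along the tool's axes at that moment; what a row does not reach only later rows make up. A row lasts 1/12 s, in which the tool goes at most 41.7 mm and 7.16 degrees, less where a joint would pass 70% of its speed; a pose out of reach is approached as far as the arm can. A call with a gripper value outside its range is refused whole. The fingers move at their own pace and stop on an object; "force" is the grip in N (left out, the last holds). Time passes only in rows, so rows that repeat a pose let the fingers close. It gives the time, the measured TCP pose, the force, the opening and the grip force at its end, in the units of the state.
- r.state(): the state, without advancing time (a new reading comes with each control period).
- r.grab_frame(name): name is "scene" or "side" or "wrist"; returns the picture (384x512x3 uint8, blue, green, red); there is no depth.
- r.camera_model(name): a dict with "mtx" (3x3 intrinsics, pixels), "extrinsics" (4x4, takes a point from camera to world coordinates); the wrist camera has in their place "hand_eye" (4x4, takes a point from camera to tool coordinates, whose origin is the TCP and whose axes are the flange's). Camera axes: x right, y up, looking along -z (the intrinsics and any distortion apply to the point x, -y, -z); pixel columns grow to the right and rows downward; lengths in m; the calibration is good to about 2 mm. A picture is of the moment at which its call begins: read the wrist's pose just before it. camera_model takes no time and is no camera call.
- r.close_job(): hands the job in; it is judged then, once.
The state is a dict: "clock": time; "qpos": joint angles; "dq": joint speeds; "joint_efforts": joint torques, N m; "eef_pos": TCP position; "tool_rot": TCP orientation; "wrist_force": force on the tool from outside, world axes, zero at the start; "moment": the same for the moment, N m; "finger_gap": finger opening in m; "gripper_force": force on a finger pad.
Only numpy, scipy, OpenCV 4.12 (cv2) and the standard library are available. Lean on these libraries where they do the work, as an engineer would, in place of code of your own. Each camera call takes 0.05 s, during which the arm holds its last target. There are 200 camera calls.

## Working session

There is one attempt and no reset: what is moved stays moved. The work goes in short steps, Python scripts to look and compute and a tool call to move; the robot and the scene stay as the last step left them, time stands still between calls to the robot, and variables do not carry over. Pictures are saved under pics/ and viewed, at most 10 in all, crops included, and the job is handed in when it is done.

Besides the shell and the picture viewer there is one more tool, called after ">>>" in YAML: its name, and indented under it one key for each argument. arm_command: Moves the arm, as the interface text tells. Its arguments: {"type":"object","properties":{"deltas":{"type":"array"},"force":{"type":"number"}},"required":["deltas"]}

```bash
mkdir -p pics; ls; python3 - <<'E'
from station import r
import cv2,numpy as np
s=r.state();print(s['clock'],s['eef_pos'],s['tool_rot'],r.tcp_to_grasp)
a=r.grab_frame("scene");b=r.grab_frame("side");c=r.grab_frame("wrist")
for n,i in zip("abc",(a,b,c)): cv2.imwrite(f"pics/{n}0.png",i)
cv2.imwrite("pics/all0.png",cv2.resize(np.vstack([np.hstack([a,b]),np.hstack([c,c*0])]),(800,600)))
for n in("scene","side","wrist"): print(n,r.camera_model(n))
E
```

```text
pics
0.0 [ 6.24500555e-01 -8.88283377e-05  2.30419229e-01] [-6.15896954e-04  7.07101593e-01  7.07111409e-01 -6.42659994e-04] 0.0187
scene {'mtx': array([[369.23545916,   0.        , 258.03959049],
       [  0.        , 369.23545916, 193.48002178],
       [  0.        ,   0.        ,   1.        ]]), 'extrinsics': array([[-0.42812048, -0.76171323,  0.48631862,  0.98514556],
       [ 0.9036545 , -0.35425905,  0.24064305,  0.37697382],
       [-0.01101822,  0.54248823,  0.83999114,  0.84723343],
       [ 0.        ,  0.        ,  0.        ,  1.        ]])}
side {'mtx': array([[486.48881505,   0.        , 252.60287186],
       [  0.        , 486.48881505, 197.08012994],
       [  0.        ,   0.        ,   1.        ]]), 'extrinsics': array([[-0.88266693,  0.26885196, -0.38550969,  0.00542614],
       [-0.46933345, -0.46055696,  0.75340122,  1.18355496],
       [ 0.02500423,  0.84593493,  0.53269961,  0.79537506],
       [ 0.        ,  0.        ,  0.        ,  1.        ]])}
wrist {'mtx': array([[289.57819155,   0.        , 254.55287512],
       [  0.        , 289.57819155, 193.77516324],
       [  0.        ,   0.        ,   1.        ]]), 'hand_eye': array([[ 1.04635439e-04,  9.58422442e-01,  2.85353134e-01,
         7.33940811e-02],
       [ 9.99999915e-01,  1.33899264e-05, -4.11660579e-04,
        -2.60935793e-04],
       [-3.98365595e-04,  2.85353153e-01, -9.58422360e-01,
        -1.40908893e-01],
       [ 0.00000000e+00,  0.00000000e+00,  0.00000000e+00,
         1.00000000e+00]])}
```

View pics/all0.png

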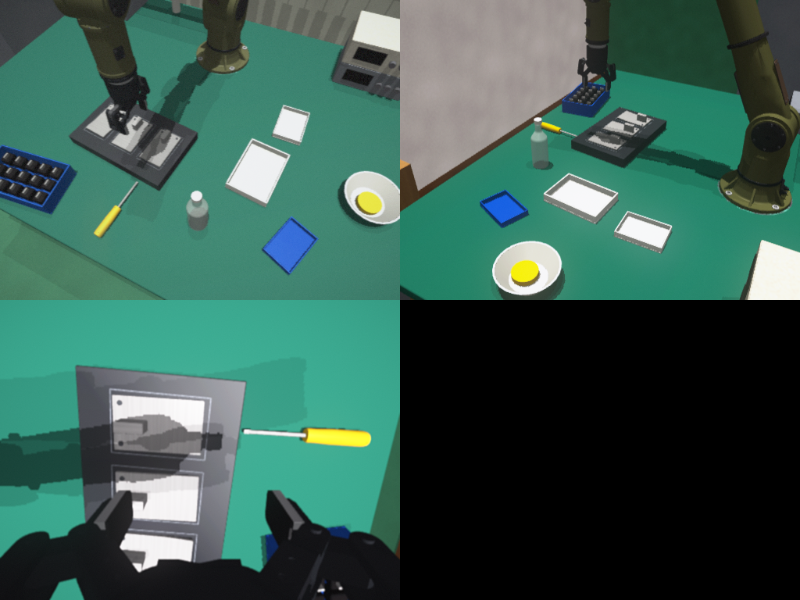

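The scene view (montage coordinates) shows the stone at (133,140), the larger white tray at (258,170), a smaller white one at (291,124) and a blue one at (290,245). The bottle is at (197,210) and the driver at (117,210). The meant tray is the larger non-blue one. Next I measure.

```bash
cat > h.py <<'E'
import numpy as np,cv2
from station import r
from scipy.spatial.transform import Rotation as R
def pose(s):
    T=np.eye(4);w,x,y,z=s['tool_rot'];T[:3,:3]=R.from_quat([x,y,z,w]).as_matrix();T[:3,3]=s['eef_pos'];return T
def cast(name,px,z,s=None):
    m=r.camera_model(name);E=m['extrinsics'] if name!="wrist" else pose(s)@m['hand_eye']
    px=np.atleast_2d(np.array(px,float));K=m['mtx']
    d=np.c_[(px[:,0]-K[0,2])/K[0,0],-(px[:,1]-K[1,2])/K[1,1],-np.ones(len(px))]@E[:3,:3].T
    return E[:3,3]+d*((z-E[2,3])/d[:,2])[:,None]
def quads(mask,amin):
    out=[]
    for c in cv2.findContours(mask,cv2.RETR_EXTERNAL,cv2.CHAIN_APPROX_NONE)[0]:
        if cv2.contourArea(c)>amin:
            hu=cv2.convexHull(c);a=cv2.approxPolyDP(hu,0.03*cv2.arcLength(hu,True),True)[:,0]
            out.append((cv2.contourArea(c),a))
    return out
E
python3 - <<'E'
from h import *
np.set_printoptions(precision=4,suppress=True)
s=r.state()
for n,f in(("scene","a0"),("side","b0")):
    im=cv2.imread(f"pics/{f}.png");h=cv2.cvtColor(im,cv2.COLOR_BGR2HSV)
    m=((h[...,1]<60)&(h[...,2]>150)).astype('uint8')*255
    for A,q in quads(m,400):
        print(n,A,q.tolist());
        if len(q)==4:
            P=cast(n,q,.03);print(P[:,:2].tolist(),P.mean(0),np.linalg.norm(P-np.roll(P,-1,0),axis=1))
im=cv2.imread("pics/c0.png");h=cv2.cvtColor(im,cv2.COLOR_BGR2HSV)
m=((h[...,1]<70)).astype('uint8')*255
m=m[:]; 
print([ (A,q.tolist()) for A,q in quads(m,2000)])
a=cv2.imread("pics/a0.png")
v=np.hstack([cv2.resize(a[110:340,250:430],(469,600)),cv2.resize(im[60:370,80:330],(331,410))[:, :].copy() if 0 else cv2.copyMakeBorder(cv2.resize(im[60:370,80:330],(331,410)),0,190,0,0,0)])
cv2.imwrite("pics/v1.png",v)
E
```

```text
scene 462.0 [[253, 244], [263, 257], [265, 267], [261, 273], [249, 276], [240, 271], [239, 262], [245, 247]]
scene 3722.5 [[444, 229], [461, 219], [498, 229], [511, 242], [511, 279], [486, 286], [462, 277], [442, 252]]
scene 3816.0 [[322, 177], [371, 198], [341, 260], [289, 234]]
[[0.39099855913229475, 0.27710917528841983], [0.40061474866523916, 0.4155751066785864], [0.5981004538850059, 0.399758818625466], [0.5870549537447702, 0.26262246893154395]] [0.4942 0.3388 0.03  ] [0.1388 0.1981 0.1376 0.1966]
scene 443.5 [[230, 176], [204, 212], [191, 205], [220, 171]]
[[0.4930130143620755, 0.04942919309254579], [0.6212233909894651, 0.04168373550251642], [0.6172850192108081, 0.0006646405849725645], [0.4896425501821322, 0.016636776696397848]] [0.5553 0.0271 0.03  ] [0.1284 0.0412 0.1286 0.033 ]
scene 752.0 [[188, 157], [166, 193], [143, 182], [171, 149]]
[[0.48461150305446454, -0.08885207839524151], [0.6133379835268337, -0.07862162250708354], [0.6096595924812399, -0.15462863578200975], [0.48005766900346547, -0.1484153365118423]] [ 0.5469 -0.1176  0.03  ] [0.1291 0.0761 0.1298 0.0597]
scene 493
[... 1466 characters left out ...]
36808, 0.4375357754677819]] [0.2554 0.3906 0.03  ] [0.0968 0.1389 0.0971 0.1409]
side 2724.0 [[278, 246], [250, 277], [184, 248], [216, 221]]
[[0.3932856122038985, 0.2752363851038413], [0.3996935688724582, 0.41427484780645896], [0.5957064247858951, 0.4007303797925542], [0.5881860760727968, 0.2597445402894192]] [0.4942 0.3375 0.03  ] [0.1392 0.1965 0.1412 0.1955]
side 41643.0 [[233, 0], [232, 104], [23, 242], [0, 0]]
[[2.129060399329986, -2.5070869132927074], [0.9815899181322986, -0.507373352227735], [0.96092271032625, 0.5819724016801309], [3.5977543017245477, -1.441797803572342]] [ 1.9173 -0.9686  0.03  ] [2.3055 1.0895 3.3239 1.8144]
[(80145.0, [[98, 84], [295, 102], [511, 383], [0, 383]])]
```

View pics/v1.png

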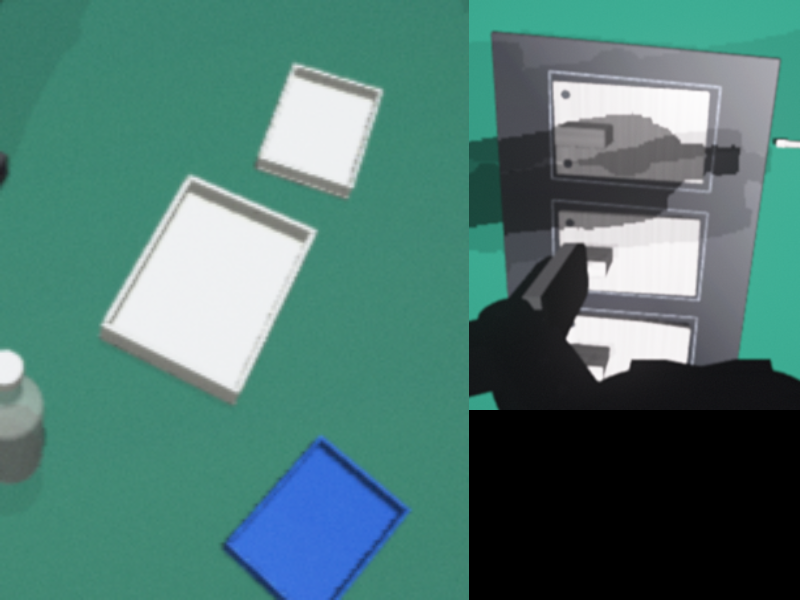

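The crop confirms the meant tray: larger, white, at scene px (331,217), measuring 198x138 mm. Its centre is (0.494,0.338) and both cameras agree. The wrist crop shows the stone with three scribed rectangles, and the lowest plate (place_3) looks bent at its right end.

```bash
python3 - <<'E'
from h import *
np.set_printoptions(precision=4,suppress=True)
s=r.state();f=lambda L:[((x-469)/1.324+80,60+y/1.324) for x,y in L]
c=cast("wrist",f([(491,32),(781,58)]),.04,s);print("stone edge",c,np.linalg.norm(c[0]-c[1]),np.arctan2(*(c[1]-c[0])[1::-1]))
for L in([(549,71),(721,87),(713,192),(549,177)],[(552,200),(708,213),(699,300),(555,285)],[(553,306),(697,319)]):
    P=cast("wrist",f(L),.04,s);print(P[:,:2].tolist(),P.mean(0),np.linalg.norm(P-np.roll(P,-1,0),axis=1),np.arctan2(*(P[1]-P[0])[1::-1]))
# scene: stone mask of dark low-sat
P=cast("wrist",f([(555,82),(711,92),(704,188)]),.045,s);print("plate1",P)
E
```

```text
stone edge [[0.4546 0.0974 0.04  ]
 [0.691  0.0772 0.04  ]] 0.2372838886631664 -0.08493004351186943
[[0.49824564211709665, 0.06687028314578683], [0.6418615008635551, 0.05387989378150172], [0.6360204178297945, -0.03957630735857001], [0.48787697975947286, -0.025346786894133264]] [0.566 0.014 0.04 ] [0.1442 0.0936 0.1488 0.0928] -0.09020685378750029
[[0.4881554706859356, -0.04739670550505001], [0.6315792504268432, -0.06015092835419264], [0.6231570465612837, -0.15329036427068907], [0.4813089415777503, -0.13635068354136595]] [ 0.5561 -0.0993  0.04  ] [0.144  0.0935 0.1429 0.0892] -0.08869353074875684
[[0.4767120700933968, -0.16034068648490257], [0.621112518699286, -0.17551374448907509]] [ 0.5489 -0.1679  0.04  ] [0.1452 0.1452] -0.10469207805538595
plate1 [[ 0.5041  0.0582  0.045 ]
 [ 0.6333  0.0501  0.045 ]
 [ 0.6277 -0.0341  0.045 ]]
```

Stone yaw is about -0.088 rad. That puts place_1 at (0.566,0.013), place_2 at (0.556,-0.100) and place_3 at (0.546,-0.215). I'll press place_3 first.

>>> arm_command:
  deltas:
    - [[0,0,-7],[-18,-2,10],1]
    - [[0,0,-14],[-36,-4,20],1]
    - [[0,0,-21],[-55,-7,30],1]
    - [[0,0,-28],[-73,-9,40],1]
    - [[0,0,-35],[-91,-11,50],1]
    - [[0,0,-42],[-110,-13,60],1]
    - [[0,0,-49],[-128,-15,70],1]
    - [[0,0,-56],[-146,-18,80],1]
    - [[0,0,-63],[-165,-20,90],1]
    - [[0,0,-70],[-183,-22,100],1]
    - [[0,0,-77],[-201,-24,110],1]
    - [[0,0,-84],[-219,-27,120],1]
    - [[0,0,-85],[-219,-27,135],1]
    - [[0,0,-85],[-219,-27,150],1]
    - [[0,0,-85],[-219,-27,160],1]
    - [[0,0,-85],[-219,-27,160],1]

```text
clock: 1.48
eef_pos: [0.5965, -0.2188, 0.0688]
tool_rot: [-0.002, 0.044, 0.999, 0.001]
wrist_force: [-0.2, 0.1, 0.0]
finger_gap: -0.0
gripper_force: 0.0
```

```bash
python3 - <<'E'
from h import *
np.set_printoptions(precision=4,suppress=True)
s=r.state();print(s['clock'],s['eef_pos'],pose(s)[:3,:3],s['wrist_force'],s['finger_gap'])
a=r.grab_frame("scene");c=r.grab_frame("wrist")
cv2.imwrite("pics/c1.png",c);cv2.imwrite("pics/v2.png",np.hstack([cv2.resize(a[90:290,60:260],(400,400)),cv2.resize(c,(400,300))[:300] if 0 else cv2.copyMakeBorder(cv2.resize(c,(400,300)),0,100,0,0,0)]))
E
```

```text
1.4833 [ 0.5965 -0.2188  0.0688] [[-0.9962  0.0874 -0.0039]
 [ 0.0874  0.9962  0.0014]
 [ 0.004   0.001  -1.    ]] [-0.1933  0.0732  0.039 ] -5.662246217766304e-06
```

View pics/v2.png

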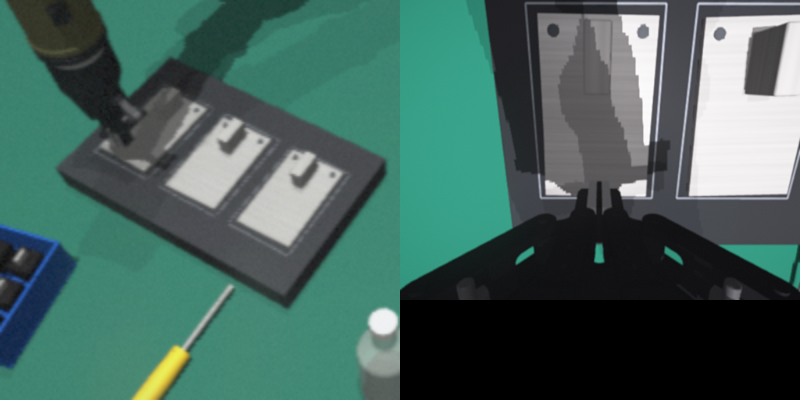

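The wrist view shows plate 3 centred at x about 593 (montage) with its free end at row about 196. The closed fingers are on its midline. I'll check this numerically, then ease down.

```bash
python3 - <<'E'
from h import *
np.set_printoptions(precision=4,suppress=True)
s=r.state();f=lambda L:[((x-400)*1.28,y*1.28) for x,y in L];T=np.linalg.inv(pose(s))
for n,L,z in(("plate3 tl,tr,bl,br",[(538,14),(650,16),(542,195),(645,195)],.045),("plate2 tl,bl,br",[(705,17),(692,194),(790,194)],.045),("block3 top tl,tr,bl,br",[(583,20),(611,20),(584,93),(610,93)],.075),("rect3",[(526,3),(667,4),(541,198),(662,198)],.04)):
    P=cast("wrist",f(L),z,s);print(n,P[:,:2].tolist(),"tool",(np.c_[P,np.ones(len(P))]@T.T)[:,:2].tolist())
E
```

```text
plate3 tl,tr,bl,br [[0.4782570406405999, -0.24737657697600773], [0.4857135412449938, -0.17456799144759177], [0.6079698451148716, -0.26547847365094773], [0.6153445436347958, -0.18151601212407453]] tool [[0.11679179646113313, -0.03909830442011247], [0.11567603330172221, 0.03408259469653069], [-0.01400199349637421, -0.04588563181445879], [-0.014069198210062805, 0.03840004764213745]]
plate2 tl,bl,br [[0.4894020668298075, -0.13865318642639032], [0.6178022234286911, -0.14318244165130883], [0.6248258321866555, -0.06320863507035135]] tool [[0.11511528722666681, 0.07018195559790563], [-0.013194021717139237, 0.07680234822949891], [-0.01325728358323841, 0.15708395290600502]]
block3 top tl,tr,bl,br [[0.49158697975931775, -0.21730870449755993], [0.49288827096521654, -0.2022663041960331], [0.5295675448497762, -0.22078939970511802], [0.5308913599712232, -0.20557169659475436]] tool [[0.10613766100365107, -0.007977557357298964], [0.10614547797036067, 0.007121021292793378], [0.06799834377657465, -0.008152141825948117], [0.0679989207716507, 0.007123032354023423]]
rect3 [[0.46978567953962486, -0.25531780989715663], [0.4784293210241137, -0.16202630970602466], [0.6131559654856006, -0.2683689457374945], [0.6221203301173216, -0.16634080949961041]] tool [[0.12453962417721431, -0.047745846846002415], [0.124017102425377, 0.04594376031343547], [-0.019422302843471573, -0.04831729819999034], [-0.01950685527589402, 0.05410385205347784]]
```

>>> arm_command:
  deltas:
    - [[0,0,0],[0,0,0.8],1]
    - [[0,0,0],[0,0,1.6],1]
    - [[0,0,0],[0,0,2.4],1]
    - [[0,0,0],[0,0,3.2],1]
    - [[0,0,0],[0,0,4],1]
    - [[0,0,0],[0,0,4.8],1]
    - [[0,0,0],[0,0,5.6],1]
    - [[0,0,0],[0,0,6.4],1]
    - [[0,0,0],[0,0,7.2],1]
    - [[0,0,0],[0,0,8],1]
    - [[0,0,0],[0,0,8.8],1]
    - [[0,0,0],[0,0,9.6],1]
    - [[0,0,0],[0,0,10.4],1]
    - [[0,0,0],[0,0,11.2],1]
    - [[0,0,0],[0,0,12],1]
    - [[0,0,0],[0,0,12.8],1]
    - [[0,0,0],[0,0,13.6],1]
    - [[0,0,0],[0,0,14.4],1]
    - [[0,0,0],[0,0,15.2],1]
    - [[0,0,0],[0,0,16],1]

```text
clock: 3.25
eef_pos: [0.598, -0.219, 0.0552]
tool_rot: [-0.0, 0.044, 0.999, 0.0]
wrist_force: [-0.0, 0.3, -0.5]
finger_gap: -0.0002
gripper_force: 0.0
```

>>> arm_command:
  deltas:
    - [[0,0,0],[0,0,0.6],1]
    - [[0,0,0],[0,0,1.2],1]
    - [[0,0,0],[0,0,1.8],1]
    - [[0,0,0],[0,0,2.4],1]
    - [[0,0,0],[0,0,3.0],1]
    - [[0,0,0],[0,0,3.6],1]
    - [[0,0,0],[0,0,4.2],1]
    - [[0,0,0],[0,0,4.8],1]

```text
clock: 3.92
eef_pos: [0.598, -0.219, 0.0504]
tool_rot: [-0.0, 0.044, 0.999, 0.0]
wrist_force: [-0.6, -0.1, -0.9]
finger_gap: -0.0001
gripper_force: 0.0
```

>>> arm_command:
  deltas:
    - [[0,0,0],[0,0,0.5],1]
    - [[0,0,0],[0,0,1.0],1]
    - [[0,0,0],[0,0,1.5],1]
    - [[0,0,0],[0,0,2.0],1]
    - [[0,0,0],[0,0,2.5],1]
    - [[0,0,0],[0,0,2.5],1]

```text
clock: 4.42
eef_pos: [0.5981, -0.219, 0.0481]
tool_rot: [0.0, 0.044, 0.999, -0.0]
wrist_force: [0.2, 0.1, 1.8]
finger_gap: -0.0
gripper_force: 1.0
```

>>> arm_command:
  deltas:
    - [[0,0,0],[0,0,0.4],1]
    - [[0,0,0],[0,0,0.8],1]
    - [[0,0,0],[0,0,1.2],1]
    - [[0,0,0],[0,0,1.2],1]

```text
clock: 4.75
eef_pos: [0.5983, -0.2191, 0.0469]
tool_rot: [0.0, 0.044, 0.999, -0.0]
wrist_force: [0.6, -0.7, 1.9]
finger_gap: 0.0005
gripper_force: 1.1
```

>>> arm_command:
  deltas:
    - [[0,0,0],[0,0,0.3],1]
    - [[0,0,0],[0,0,0.6],1]
    - [[0,0,0],[0,0,0.9],1]
    - [[0,0,0],[0,0,0.9],1]

```text
clock: 5.08
eef_pos: [0.5984, -0.2191, 0.046]
tool_rot: [0.0, 0.044, 0.999, -0.0]
wrist_force: [2.2, 0.2, 3.3]
finger_gap: 0.0005
gripper_force: 1.2
```

It gives at about 2 N, so this plate rocks. I'll ease on to the stop and hold there.

>>> arm_command:
  deltas:
    - [[0,0,0],[0,0,0.3],1]
    - [[0,0,0],[0,0,0.6],1]
    - [[0,0,0],[0,0,0.6],1]

```text
clock: 5.33
eef_pos: [0.5982, -0.219, 0.0453]
tool_rot: [0.0, 0.044, 0.999, 0.0]
wrist_force: [2.7, -0.1, 2.3]
finger_gap: -0.0001
gripper_force: 1.4
```

>>> arm_command:
  deltas:
    - [[0,0,0],[0,0,0.3],1]
    - [[0,0,0],[0,0,0.5],1]
    - [[0,0,0],[0,0,0.5],1]

```text
clock: 5.58
eef_pos: [0.5983, -0.219, 0.0452]
tool_rot: [0.0, 0.044, 0.999, -0.0]
wrist_force: [1.3, 0.5, 5.7]
finger_gap: 0.0
gripper_force: 2.6
```

Stopped hard: force 5.7 N with no further travel. I'll hold about a second and take a picture.

>>> arm_command:
  deltas:
    - [[0,0,0],[0,0,0.2],1]
    - [[0,0,0],[0,0,0.3],1]
    - [[0,0,0],[0,0,0.3],1]
    - [[0,0,0],[0,0,0.3],1]
    - [[0,0,0],[0,0,0.3],1]
    - [[0,0,0],[0,0,0.3],1]
    - [[0,0,0],[0,0,0.3],1]
    - [[0,0,0],[0,0,0.3],1]
    - [[0,0,0],[0,0,0.3],1]
    - [[0,0,0],[0,0,0.3],1]
    - [[0,0,0],[0,0,0.3],1]
    - [[0,0,0],[0,0,0.3],1]
    - [[0,0,0],[0,0,0.3],1]
    - [[0,0,0],[0,0,0.3],1]

```text
clock: 6.75
eef_pos: [0.5983, -0.2191, 0.0452]
tool_rot: [0.0, 0.044, 0.999, -0.0]
wrist_force: [0.3, -1.2, 6.8]
finger_gap: -0.0002
gripper_force: 3.7
```

```bash
python3 - <<'E'
from h import *
c=r.grab_frame("wrist");cv2.imwrite("pics/c2.png",c);o=cv2.imread("pics/c1.png")
cv2.imwrite("pics/v3.png",cv2.resize(c,(800,600)))
E
```

```text
(no output)
```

View pics/v3.png

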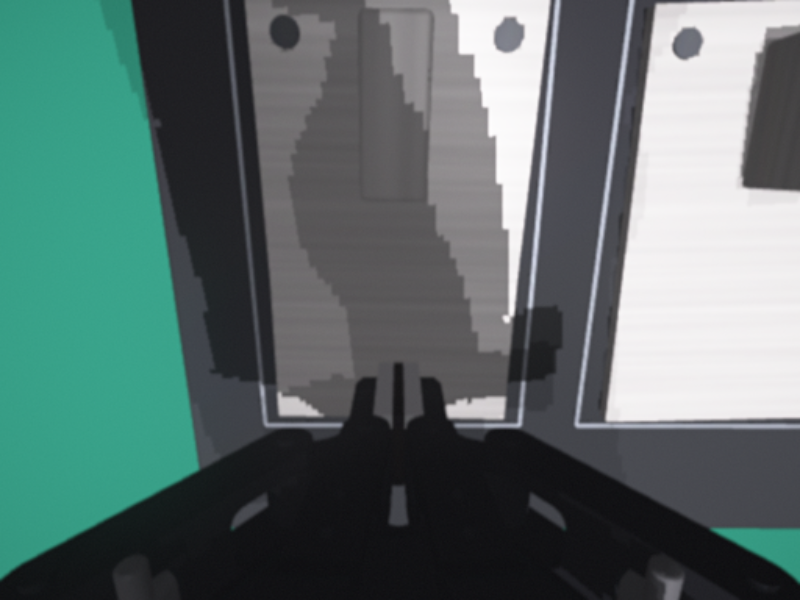

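The picture shows the fingers on the free end at (398,390) and the block at (396,105), centred on the tool line. I'll release slowly, then rise clear of the block.

>>> arm_command:
  deltas:
    - [[0,0,0],[0,0,-0.6],1]
    - [[0,0,0],[0,0,-1.2],1]
    - [[0,0,0],[0,0,-1.8],1]
    - [[0,0,0],[0,0,-2.4],1]
    - [[0,0,0],[0,0,-3.0],1]
    - [[0,0,0],[0,0,-3.6],1]
    - [[0,0,0],[0,0,-4.2],1]
    - [[0,0,0],[0,0,-5],1]
    - [[0,0,0],[0,0,-8],1]
    - [[0,0,0],[0,0,-15],1]
    - [[0,0,0],[0,0,-25],1]
    - [[0,0,0],[0,0,-40],1]
    - [[0,0,0],[0,0,-55],1]
    - [[0,0,0],[10,0,-60],1]
    - [[0,0,0],[30,0,-60],0.2]
    - [[0,0,0],[50,0,-60],0.2]
    - [[0,0,0],[70,0,-60],0.2]
    - [[0,0,0],[87,-0.5,-60],0.2]
    - [[0,0,0],[87,-0.5,-60],0.2]
    - [[0,0,0],[87,-0.5,-60],0.2]

```text
clock: 8.47
eef_pos: [0.5099, -0.2123, 0.1049]
tool_rot: [-0.0, 0.044, 0.999, -0.0]
wrist_force: [0.5, 0.0, 0.4]
finger_gap: 0.0343
gripper_force: 0.0
```

```bash
python3 - <<'E'
from h import *
s=r.state();print(s['eef_pos'],s['finger_gap'],s['wrist_force']);c=r.grab_frame("wrist");cv2.imwrite("pics/c3.png",c)
cv2.imwrite("pics/v4.png",c)
E
```

```text
[ 0.50993635 -0.21231937  0.10494074] 0.03428881462259526 [0.48403594 0.03549603 0.35497484]
```

View pics/v4.png

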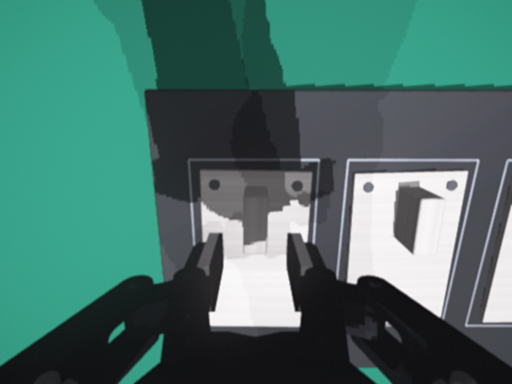

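The block sits between the fingers at (256,215). I'll shift 6 mm toward the plate's middle, descend and grip.

>>> arm_command:
  deltas:
    - [[0,0,0],[-3,0,8],0.2]
    - [[0,0,0],[-6,0,16],0.2]
    - [[0,0,0],[-6,0,24],0.2]
    - [[0,0,0],[-6,0,32],0.2]
    - [[0,0,0],[-6,0,40],0.2]
    - [[0,0,0],[-6,0,46],0.2]
    - [[0,0,0],[-6,0,50],0.2]
    - [[0,0,0],[-6,0,53],0.2]
    - [[0,0,0],[-6,0,55.5],0.2]
    - [[0,0,0],[-6,0,55.5],0.2]
    - [[0,0,0],[-6,0,55.5],0.5]
    - [[0,0,0],[-6,0,55.5],0.7]
    - [[0,0,0],[-6,0,55.5],1]
    - [[0,0,0],[-6,0,55.5],1]
    - [[0,0,0],[-6,0,55.5],1]
    - [[0,0,0],[-6,0,55.5],1]
    - [[0,0,0],[-6,0,55.5],1]
    - [[0,0,0],[-6,0,55.5],1]
  force: 90

```text
clock: 10.02
eef_pos: [0.5175, -0.2127, 0.0495]
tool_rot: [0.0, 0.044, 0.999, -0.0]
wrist_force: [-1.5, 0.3, 4.6]
finger_gap: 0.0144
gripper_force: 88.3
```

>>> arm_command:
  deltas:
    - [[0,0,0],[0,0,-0.8],1]
    - [[0,0,0],[0,0,-1.6],1]
    - [[0,0,0],[0,0,-2.4],1]
    - [[0,0,0],[0,0,-4],1]
    - [[0,0,0],[0,0,-7],1]
    - [[0,0,0],[0,0,-12],1]
    - [[0,0,0],[0,0,-18],1]
    - [[0,0,0],[0,0,-25],1]
    - [[0,0,0],[0,0,-33],1]
    - [[0,0,0],[0,0,-41],1]
    - [[0,0,0],[0,0,-50],1]
    - [[0,0,0],[0,0,-60],1]
    - [[0,0,0],[0,0,-70],1]
    - [[0,0,0],[0,0,-80],1]
    - [[0,0,0],[0,0,-90],1]
    - [[0,0,0],[0,0,-98],1]
    - [[0,0,0],[0,0,-100],1]
    - [[0,0,0],[0,0,-100],1]
    - [[0,0,0],[0,0,-100],1]

```text
clock: 11.6
eef_pos: [0.517, -0.2125, 0.1488]
tool_rot: [-0.0, 0.044, 0.999, -0.0]
wrist_force: [-0.6, 0.1, -3.9]
finger_gap: 0.0143
gripper_force: 87.7
```

```bash
python3 - <<'E'
from h import *
s=r.state();p=s['eef_pos'];print(p,s['finger_gap'],s['wrist_force'],s['moment'])
print("bottle cap top",cast("scene",[(251,248)],.19),"side",cast("side",[(176,153)],.19))
# grip point is 29mm from plate middle toward robot; plate axis ~ -tool x
T=pose(s);u=np.array([np.cos(-.078),np.sin(-.078)])
goal=np.array([.494,.338])-.029*u;d=np.r_[goal-p[:2],0]@T[:3,:3];print(goal,d*1000)
a=r.grab_frame("scene");b=r.grab_frame("side");cv2.imwrite("pics/v5.png",np.hstack([cv2.resize(a,(400,300)),cv2.resize(b[0:260,120:470],(400,300))]))
E
```

```text
[ 0.51702014 -0.21253048  0.14880623] 0.014282155890331789 [-0.55308322  0.11774395 -3.88023214] [-0.04470289  0.14680729  0.00584427]
bottle cap top [[0.72387307 0.23010426 0.19      ]] side [[0.72775708 0.23436715 0.19      ]]
[0.46508817 0.34025971] [ 1.00002902e+02  5.46144066e+02 -8.23042709e-03]
```

View pics/v5.png

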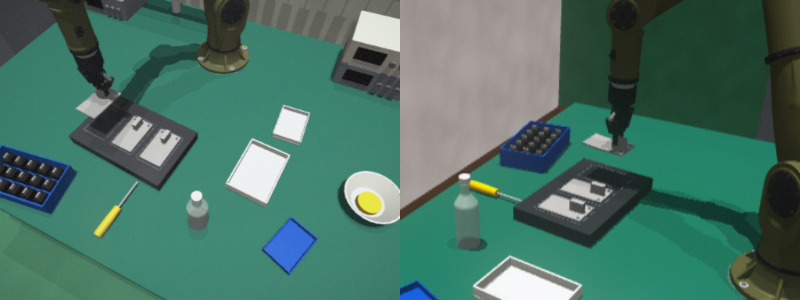

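The warped plate hangs level, and the other two plates are in place. The bottle at (0.726,0.232) is clear of the path, so I carry it to above the tray.

>>> arm_command:
  deltas:
    - [[0,0,0],[1,5,-6],1]
    - [[0,0,0],[3,15,-14],1]
    - [[0,0,0],[6,30,-22],1]
    - [[0,0,0],[9,50,-28],1]
    - [[0,0,0],[13,72,-30],1]
    - [[0,0,0],[18,96,-30],1]
    - [[0,0,0],[22,120,-30],1]
    - [[0,0,0],[26,144,-30],1]
    - [[0,0,0],[31,168,-30],1]
    - [[0,0,0],[35,192,-30],1]
    - [[0,0,0],[40,216,-30],1]
    - [[0,0,0],[44,240,-30],1]
    - [[0,0,0],[48,264,-30],1]
    - [[0,0,0],[53,288,-30],1]
    - [[0,0,0],[57,312,-30],1]
    - [[0,0,0],[62,336,-30],1]
    - [[0,0,0],[66,358,-30],1]
    - [[0,0,0],[69,376,-30],1]
    - [[0,0,0],[71,388,-30],1]
    - [[0,0,0],[73,396,-30],1]

```text
clock: 13.37
eef_pos: [0.4776, 0.192, 0.1801]
tool_rot: [0.0, 0.042, 0.999, 0.001]
wrist_force: [-0.6, 0.8, -3.8]
finger_gap: 0.0142
gripper_force: 87.9
```

>>> arm_command:
  deltas:
    - [[0,0,0],[2,10,0],1]
    - [[0,0,0],[4,24,0],1]
    - [[0,0,0],[8,42,0],1]
    - [[0,0,0],[11,62,0],1]
    - [[0,0,0],[15,82,0],1]
    - [[0,0,-0.3],[18,102,0],1]
    - [[0,0,-0.6],[22,120,0],1]
    - [[0,0,-0.6],[25,135,0],1]
    - [[0,0,-0.6],[26,145,0],1]
    - [[0,0,-0.6],[27,150,0],1]
    - [[0,0,-0.6],[27,150,0],1]
    - [[0,0,-0.6],[27,150,0],1]
    - [[0,0,-0.6],[27,150,0],1]

```text
clock: 14.45
eef_pos: [0.4656, 0.3388, 0.1789]
tool_rot: [0.0, 0.039, 0.999, -0.001]
wrist_force: [0.2, 0.3, -4.0]
finger_gap: 0.0144
gripper_force: 88.0
```

```bash
python3 - <<'E'
from h import *
s=r.state();p=s['eef_pos'];print(s['clock'],p,s['finger_gap'],s['wrist_force'],s['moment'],s['gripper_force'])
c=r.grab_frame("wrist");b=r.grab_frame("scene");cv2.imwrite("pics/v6.png",np.hstack([cv2.resize(c,(400,300)),cv2.resize(b[100:300,230:497],(400,300))]))
E
```

```text
14.45 [0.46559983 0.33881479 0.17885414] 0.014354781944252427 [ 0.19100904  0.33073755 -4.0256353 ] [ 0.01363169  0.08281409 -0.03450335] 87.95304536819458
```

View pics/v6.png

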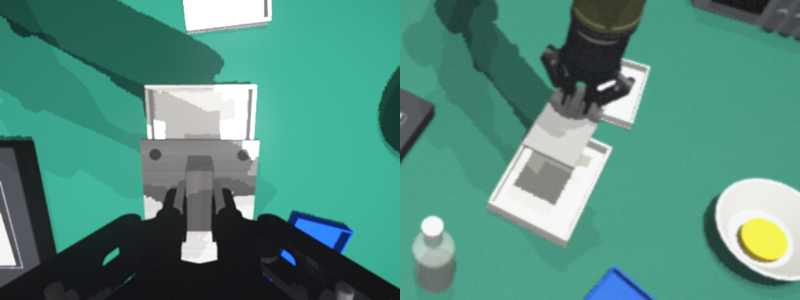

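The plate is aligned over the tray: its midline is at x=200 and the tray's middle at 201. Now I lower it.

>>> arm_command:
  deltas:
    - [[0,0,0],[0,0,4],1]
    - [[0,0,0],[0,0,12],1]
    - [[0,0,0],[0,0,22],1]
    - [[0,0,0],[0,0,33],1]
    - [[0,0,0],[0,0,44],1]
    - [[0,0,0],[0,0,55],1]
    - [[0,0,0],[0,0,66],1]
    - [[0,0,0],[0,0,77],1]
    - [[0,0,0],[0,0,88],1]
    - [[0,0,0],[0,0,99],1]
    - [[0,0,0],[0,0,109],1]
    - [[0,0,0],[0,0,118],1]
    - [[0,0,0],[0,0,127],1]
    - [[0,0,0],[0,0,135],1]
    - [[0,0,0],[0,0,142],1]
    - [[0,0,0],[0,0,147],1]
    - [[0,0,0],[0,0,150],1]
    - [[0,0,0],[0,0,151],1]
    - [[0,0,0],[0,0,152],1]
    - [[0,0,0],[0,0,152],1]

```text
clock: 16.22
eef_pos: [0.4653, 0.3403, 0.0271]
tool_rot: [0.0, 0.038, 0.999, 0.0]
wrist_force: [-0.1, 0.2, -3.8]
finger_gap: 0.0148
gripper_force: 88.0
```

>>> arm_command:
  deltas:
    - [[0,0,0],[0,0,0.7],1]
    - [[0,0,0],[0,0,1.4],1]
    - [[0,0,0],[0,0,2.1],1]
    - [[0,0,0],[0,0,2.8],1]
    - [[0,0,0],[0,0,3.5],1]
    - [[0,0,0],[0,0,4.2],1]
    - [[0,0,0],[0,0,4.9],1]
    - [[0,0,0],[0,0,5.6],1]
    - [[0,0,0],[0,0,6.3],1]
    - [[0,0,0],[0,0,7],1]
    - [[0,0,0],[0,0,7.7],1]
    - [[0,0,0],[0,0,8.4],1]
    - [[0,0,0],[0,0,9.1],1]
    - [[0,0,0],[0,0,9.8],1]

```text
clock: 17.38
eef_pos: [0.4652, 0.3402, 0.0171]
tool_rot: [-0.0, 0.038, 0.999, -0.0]
wrist_force: [0.5, 0.4, -4.7]
finger_gap: 0.0146
gripper_force: 88.0
```

>>> arm_command:
  deltas:
    - [[0,0,0],[0,0,0.4],1]
    - [[0,0,0],[0,0,0.8],1]
    - [[0,0,0],[0,0,1.2],1]
    - [[0,0,0],[0,0,1.6],1]
    - [[0,0,0],[0,0,2.0],1]
    - [[0,0,0],[0,0,2.0],1]

```text
clock: 17.88
eef_pos: [0.4652, 0.3402, 0.0151]
tool_rot: [-0.0, 0.038, 0.999, -0.0]
wrist_force: [0.4, 0.5, -3.6]
finger_gap: 0.0147
gripper_force: 88.0
```

>>> arm_command:
  deltas:
    - [[0,0,0],[0,0,0.3],1]
    - [[0,0,0],[0,0,0.6],1]
    - [[0,0,0],[0,0,0.6],1]

```text
clock: 18.13
eef_pos: [0.4652, 0.3402, 0.0146]
tool_rot: [-0.0, 0.038, 0.999, 0.0]
wrist_force: [0.4, 0.6, -3.6]
finger_gap: 0.0143
gripper_force: 88.0
```

>>> arm_command:
  deltas:
    - [[0,0,0],[0,0,0.3],1]
    - [[0,0,0],[0,0,0.6],1]
    - [[0,0,0],[0,0,0.6],1]

```text
clock: 18.38
eef_pos: [0.4652, 0.3402, 0.0145]
tool_rot: [0.0, 0.038, 0.999, -0.0]
wrist_force: [-2.1, -2.0, 4.5]
finger_gap: 0.0143
gripper_force: 89.2
```

>>> arm_command:
  deltas:
    - [[0,0,0],[0,0,0.3],1]
    - [[0,0,0],[0,0,0.6],1]
    - [[0,0,0],[0,0,0.6],1]

```text
clock: 18.63
eef_pos: [0.4652, 0.3402, 0.0145]
tool_rot: [0.0, 0.038, 0.999, -0.0]
wrist_force: [-3.9, -3.1, 11.0]
finger_gap: 0.0143
gripper_force: 90.3
```

The plate is seated at the expected height. I'll ease off, open and retreat.

>>> arm_command:
  deltas:
    - [[0,0,0],[0,0,-0.4],1]
    - [[0,0,0],[0,0,-0.7],1]
    - [[0,0,0],[0,0,-0.7],0.6]
    - [[0,0,0],[0,0,-0.7],0.4]
    - [[0,0,0],[0,0,-0.7],0.2]
    - [[0,0,0],[0,0,-0.7],0.2]
    - [[0,0,0],[0,0,-0.7],0.2]
    - [[0,0,0],[0,0,-0.7],0.2]
    - [[0,0,0],[0,0,-3],0.2]
    - [[0,0,0],[0,0,-8],0.2]
    - [[0,0,0],[0,0,-18],0.2]
    - [[0,0,0],[0,0,-32],0.2]
    - [[0,0,0],[0,0,-50],0.2]
    - [[0,0,0],[0,0,-75],0.2]
    - [[0,0,0],[0,0,-100],0.2]
    - [[0,0,0],[0,-20,-125],0.2]
    - [[0,0,0],[0,-50,-150],0.2]
    - [[0,0,0],[0,-80,-160],0.2]
    - [[0,0,0],[0,-100,-160],0.2]
    - [[0,0,0],[0,-100,-160],0.2]

```text
clock: 20.3
eef_pos: [0.4581, 0.2357, 0.1748]
tool_rot: [0.001, 0.041, 0.999, -0.002]
wrist_force: [1.5, -0.1, -0.0]
finger_gap: 0.0345
gripper_force: 0.0
```

```bash
python3 - <<'E'
from h import *
s=r.state();print(s['clock'],s['eef_pos'],s['finger_gap'],s['wrist_force'])
a=r.grab_frame("scene");b=r.grab_frame("side");cv2.imwrite("pics/v7.png",np.hstack([cv2.resize(a[80:380,80:480],(400,300)),cv2.resize(b[90:320,100:407],(400,300))]))
E
```

```text
20.3 [0.45806539 0.23567147 0.17484231] 0.03451639588569168 [ 1.45185122 -0.08477175 -0.00684888]
```

View pics/v7.png

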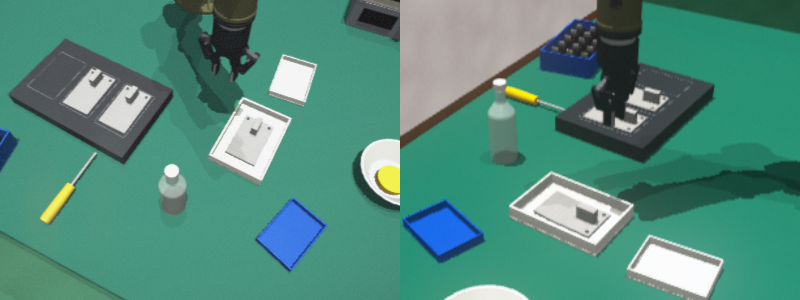

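The plate lies flat in the large white tray, block up (scene crop (250,140)). The other two plates, the bottle and the driver look undisturbed, and the robot touches nothing. Handing in.

```bash
python3 -c "
from station import r
print(r.close_job())"
```

```text
the job is handed in; nothing more can be done
None
```

The warped plate was at place_3. It rocked at about 2 N, I held it tipped for about a second, and it now lies flat, block up, in the larger white tray; the other two plates, bottle and screwdriver were not touched, and the job was handed in at about 20 s.

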